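# Pack the spot-test kit tray

## Task

Pack the spot-test kit: put the spot plate with the six hollows, the matchbox, the grey bottle and the stepped cork stopper that lie between the tray and the tube rack into the grey tray, each in the pocket of its own shape and size, lying or standing flat on the pocket's floor the way up it stood on the table. Set each thing down, do not drop it. The plain white tile and the smooth tapered rubber bung do not belong to the kit: leave them where they are.

Things in the scene. Friction and masses are not known exactly. Their poses are not given: they have to be found in the camera images.
- spot_plate: White porcelain spot plate with six round hollows in its top, 57 (its x) x 83 (its y) x 11 mm high, about 85 g, loose, lying flat. Origin: centre of its underside; z up. Can be gripped across its 57 mm. (Another one, out of reach at the far left beyond the tube rack, is not meant.)
- grey_bottle: Round grey glass bottle with a narrower neck, largest diameter 37 mm, 78 mm high, about 80 g, loose, standing. Origin: centre of its underside; z up. Can be gripped round the body some 20 to 45 mm above its underside.
- matches: Closed matchbox with brown printed top, 52 (its x) x 38 (its y) x 13 mm high, about 20 g, loose, lying flat. Origin: centre of its underside; z up. Can be gripped across its 38 mm.
- stopper: Speckled cork stopper with a step: a wide round head 24 mm across on a narrower short foot; 21 mm high, about 15 g, loose, standing on the foot. Origin: centre of its underside; z up. The head is gripped, above 8 mm. (The corks in the chest's drawer are not meant.)
- plain_tile: Look-alike that does not belong: plain white glazed tile without hollows, 57 (its x) x 83 (its y) x 11 mm, lying loose and flat. Origin: centre of its underside.
- bung: Look-alike that does not belong: smooth grey rubber bung that tapers evenly, without a step, 32 mm across the top, 25 mm at the foot, 28 mm high, standing loose. Origin: centre of its underside.
- nest_plate: Fixed plywood insert 110 (x) x 82 (y) mm, one of four side by side along y in a low grey tray (they trade places). Origin: centre of underside; pocket floor 4 mm above it (8 mm above the table; tray rim 9 mm). Largest pocket: 99 (x) x 73 (y) mm between four L-shaped corner guides 6 mm high above the floor, long sides open for 63 mm. The spot plate's 83 mm length goes along x.
- nest_matchbox: Fixed plywood insert 110 (x) x 82 (y) mm, one of four side by side along y in a low grey tray (they trade places). Origin: centre of underside; pocket floor 4 mm above it (8 mm above the table; tray rim 9 mm). Smaller rectangle: 68 (x) x 54 (y) mm between four L-shaped corner guides 6 mm high above the floor, long sides open for 48 mm. The matchbox's length goes along x.
- nest_bottle: Fixed plywood insert 110 (x) x 82 (y) mm, one of four side by side along y in a low grey tray (they trade places). Origin: centre of underside; pocket floor 4 mm above it (8 mm above the table; tray rim 9 mm). Pocket for the bottle: the larger round collar, inside diameter 53 mm, 6 mm high above the floor.
- nest_stopper: Fixed plywood insert 110 (x) x 82 (y) mm, one of four side by side along y in a low grey tray (they trade places). Origin: centre of underside; pocket floor 4 mm above it (8 mm above the table; tray rim 9 mm). Pocket for the stopper: the smaller round collar, inside diameter 40 mm, 4 mm high above the floor.
Things that resemble listed ones, but are neither listed nor needed, are in the scene too. Leave any orange or purple look-alike of the grey_bottle alone.

How it is judged:
At the end, for the whole second after the job is handed in: Spot plate, matchbox, grey bottle and cork stopper each rest in their own pocket: centres within 14 mm, underside within 3.5 mm of the floor, tilt below 0.15 rad, plate and matchbox turned less than 0.35 rad off; released, at rest. Plain tile and tapered bung within 20 mm of their starts (horizontal distance between spot_plate and nest_plate below 0.014 m and z of spot_plate in the frame of nest_plate between 0 and 0.0075 m and angle between each of spot_plate, matches, grey_bottle, stopper's own z axis and vertical below 0.15 rad and linear speed of each of spot_plate, matches, grey_bottle, stopper below 0.02 m/s and horizontal distance between matches and nest_matchbox below 0.014 m and z of matches in the frame of nest_matchbox between 0 and 0.0075 m and horizontal distance between grey_bottle and nest_bottle below 0.014 m and z of grey_bottle in the frame of nest_bottle between 0 and 0.0075 m and horizontal distance between stopper and nest_stopper below 0.014 m and z of stopper in the frame of nest_stopper between 0 and 0.0075 m and angle between the y axis of spot_plate and the x axis of nest_plate, either way round below 0.35 rad and angle between the x axis of matches and the x axis of nest_matchbox, either way round below 0.35 rad and distance of each of plain_tile, bung from where it was at the start of the episode below 0.02 m); the robot touches nothing.
It fails at once if the plain tile is moved more than 20 mm (distance of plain_tile from where it was at the start of the episode above 0.02 m).
It fails at once if the tapered bung is moved more than 20 mm (distance of bung from where it was at the start of the episode above 0.02 m).
It fails at once if a thing of the kit is dropped (moves faster than 0.8 m/s out of the fingers) ((contact force between the fingers and spot_plate below 0.01 N and linear speed of spot_plate above 0.8 m/s) or (contact force between the fingers and matches below 0.01 N and linear speed of matches above 0.8 m/s) or (contact force between the fingers and grey_bottle below 0.01 N and linear speed of grey_bottle above 0.8 m/s) or (contact force between the fingers and stopper below 0.01 N and linear speed of stopper above 0.8 m/s)).
It also fails if it takes over 104 s, if anything falls off the work surface, if the arm or the gripper's body presses on something with over 40 N, if the wrist force passes 120 N, or if a joint passes its speed limit or range.

## Robot

A 7-joint arm with a two-finger parallel gripper is mounted at the origin on a cart in front of the work surface, level with it; the furniture and walls round the work are solid. World frame = base frame: x ahead of the robot, y to its left, z up, the work surface at z = 0. Lengths are in m, angles in rad, forces in N, time in s.
With the tool pointing down it reaches from about 0.4 to 0.925 m from the base axis. Payload 5.6 kg.
Tool frame: the origin (TCP) lies midway between the tips of the shut fingers; the grasp point (between the pads) lies 19 mm behind it (tcp_to_grasp is the distance from the TCP to the grasp point, in m); z points along the fingers, y is the line along which they close (so a half turn about z gives the same grasp; the last joint's range is limited). The gripper opens to 85 mm and grips with 20 to 120 N. Pads are 22 mm wide; open, the fingers measure 114 mm over their backs; the gripper's body (76 mm by 85 mm) begins 54 mm behind the grasp point. The pads swing forward as they close: fully open they stand 13 mm farther back than shut.
Start: joints at [1.27, 0.468, -0.012, 1.603, 0.006, 1.071, -0.056], TCP at [0.166, -0.629, 0.231] pointing down, gripper open.
Joint ranges: [-2.53, 2.53], [-0.31, 2.02], [-1.57, 1.55], [0.28, 2.44], [-1.29, 4.43], [0.15, 1.84], [-2.92, 2.92]. Speed limits (rad/s): [2.57, 2.57, 3.14, 3.14, 3.14, 3.14, 3.14].

## Interface

Orientations are given as a unit quaternion [x, y, z, w].
In Python, from bench import * gives the robot as it stands.
- The arm moves only by the tool apply_moves, never from a script. Its argument "increments" is a list of rows, each an object with "delta_pos": the shift along the world's x, y, z in cm, a list of three; "spin": the turn about the world's z in degrees; "fingers": the opening, from 0 (shut) to 1 (fully open). A call has 1 to 8 rows; each row shifts and turns the commanded pose from where the row before left it; what a row does not reach is not made up. A row lasts 1/12 s, in which the tool goes at most 41.7 mm and 7.16 degrees, less where a joint would pass 70% of its speed; a pose out of reach is approached as far as the arm can. A call with a gripper value outside its range is refused whole. The fingers move at their own pace and stop on an object; "newtons" is the grip in N (left out, the last holds). Time passes only in rows, so rows that do not move let the fingers close. It gives the time, the measured TCP pose, the force, the opening and the grip force at its end, in the units of the state.
- get_obs(): the state, without advancing time (a new reading comes with each control period).
- capture(name): name is "scene" or "top"; returns (picture, depth): 400x640x3 uint8, red, green, blue; 400x640 float32, m along the optical axis (not along the pixel's ray), 0 where there is no reading.
- camera_info(name): a dict with "intrinsics" (3x3 intrinsics, pixels), "cam_to_world" (4x4, takes a point from camera to world coordinates). Camera axes: x right, y down, z forward; pixel columns grow to the right and rows downward; lengths in m; the calibration is good to about 2 mm. A picture is of the moment at which its call begins. camera_info takes no time and is no camera call.
- job_done(): hands the job in; it is judged then, once.
The state is a dict: "t": time; "q": joint angles; "joint_velocities": joint speeds; "joint_torque": joint torques, N m; "tool_pos": TCP position; "tcp_rot": TCP orientation; "wrist_force": force on the tool from outside, world axes, zero at the start; "ft_torque": the same for the moment, N m; "width": opening from 0.0 (shut) to 1.0 (fully open); "grip_force": force on a finger pad.
Only numpy, scipy, OpenCV 4.12 (cv2) and the standard library are available. Lean on these libraries where they do the work, as an engineer would, in place of code of your own. Each camera call takes 0.05 s, during which the arm holds its last target. There are 200 camera calls.

## Working session

There is one attempt and no reset: what is moved stays moved. The work goes in short steps, Python scripts to look and compute and a tool call to move; the robot and the scene stay as the last step left them, time stands still between calls to the robot, and variables do not carry over. Pictures are saved under pics/ and viewed, at most 14 in all, crops included, and the job is handed in when it is done.

Besides the shell and the picture viewer there is one more tool, called after "Emit:" as name(argument=value, ...) on one line, values as JSON. apply_moves: Moves the arm, as the interface text tells. Its arguments: {"type":"object","properties":{"increments":{"type":"array"},"newtons":{"type":"number"}},"required":["increments"]}

```bash
mkdir -p pics
cat > h.py <<'E'
from bench import *
import numpy as np, cv2
def snap(n,f):
    im,d=capture(n); np.savez('pics/%s.npz'%f,im=im,d=d); cv2.imwrite('pics/%s.png'%f,im[:,:,::-1]); return im,d
def cloud(n,d):
    ci=camera_info(n);K=np.array(ci['intrinsics']);T=np.array(ci['cam_to_world'])
    v,u=np.indices(d.shape); P=np.stack([(u-K[0,2])*d/K[0,0],(v-K[1,2])*d/K[1,1],d],-1)
    return P@T[:3,:3].T+T[:3,3]
E
python3 - <<'E'
from h import *
for n in('scene','top'):
    im,d=snap(n,n+'0'); ci=camera_info(n); print(n,np.round(ci['cam_to_world'],3).tolist(),np.round(ci['intrinsics'],1).tolist(),(d>0).mean())
print(get_obs())
E
```

```text
scene [[0.668, -0.38, 0.64, -0.264], [-0.745, -0.336, 0.577, -0.427], [-0.004, -0.862, -0.507, 0.682], [0.0, 0.0, 0.0, 1.0]] [[406.4, 0.0, 324.7], [0.0, 406.4, 201.7], [0.0, 0.0, 1.0]] 0.94037109375
top [[-0.028, -0.985, 0.173, 0.341], [-1.0, 0.026, -0.017, 0.328], [0.012, -0.173, -0.985, 1.227], [0.0, 0.0, 0.0, 1.0]] [[426.2, 0.0, 314.1], [0.0, 426.2, 198.6], [0.0, 0.0, 1.0]] 0.99585546875
{'t': 0.1, 'q': array([ 1.26997287,  0.46830956, -0.01158092,  1.60355731,  0.00599876,
        1.0713628 , -0.05630784]), 'joint_velocities': array([ 2.17784053e-03, -1.54237591e-03,  8.47220342e-05, -1.99260659e-03,
        2.43425000e-03,  2.89048023e-04,  5.60982937e-04]), 'joint_torque': array([ 1.16928761e-03, -5.33516014e+01,  2.13935733e-02, -2.51964927e+01,
        1.14222744e-02,  4.29716907e-03, -7.02340884e-06]), 'tool_pos': array([ 0.16552974, -0.6280481 ,  0.23040961]), 'tcp_rot': array([ 9.91707998e-01,  1.28509165e-01, -1.64300971e-04, -7.84421229e-04]), 'wrist_force': array([ 0.49768092, -0.32561896,  0.3009968 ]), 'ft_torque': array([0.03603115, 0.00868991, 0.02114584]), 'grip_force': 0.0, 'width': 1.0014681184871035}
```

View pics/scene0.png

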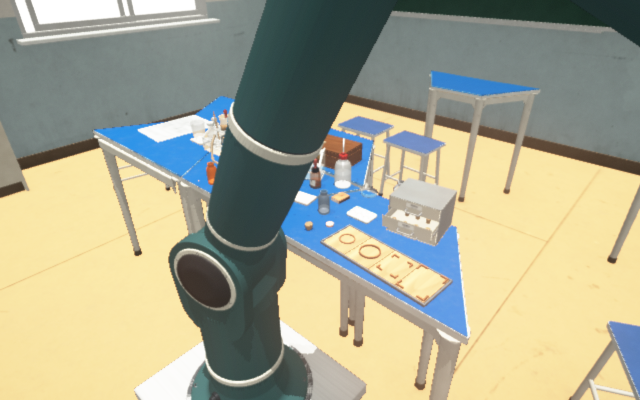

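View pics/top0.png

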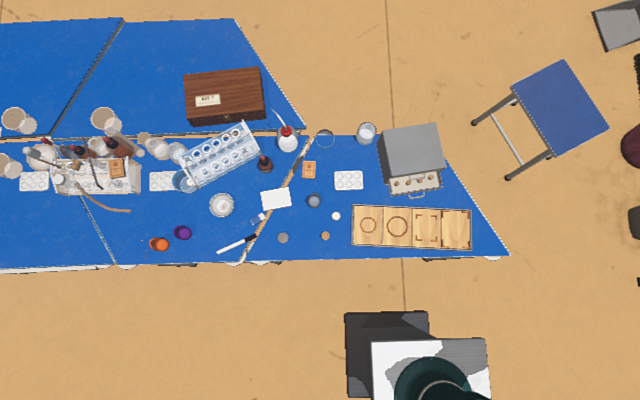

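The top view shows the tray at (352-472, 205-250), with the kit between columns 255 and 365. The plate is at (348,180), matchbox (309,169), bottle (314,200), and the round things are at (325,235), (336,215) and (283,238). The plain tile is at (276,198). I'll enlarge it and measure.

Run:
```python
from h import *
z=np.load('pics/top0.npz');im,d=z['im'],z['d']
c=cv2.resize(im[120:270,230:480],None,fx=3.2,fy=3.2,interpolation=cv2.INTER_CUBIC);cv2.imwrite('pics/c1.png',c[:,:,::-1])
z2=np.load('pics/scene0.npz')['im']
c=cv2.resize(z2[140:305,280:470],None,fx=3.6,fy=3.6,interpolation=cv2.INTER_CUBIC);cv2.imwrite('pics/c2.png',c[:,:,::-1])
P=cloud('top',d)
print(np.round(P[258:120:-15,300],3).tolist())
for n,(u,v) in dict(plate=(348,180),match=(309,169),bottle=(314,200),a=(325,235),b=(336,215),c=(283,238),tile=(276,198),chest=(410,150),t1=(368,226),t2=(397,227),t3=(427,228),t4=(456,229),table=(300,220)).items(): print(n,P[v,u].round(3))
```

```text
[[0.385, 0.352, 0.0], [0.427, 0.351, 0.003], [0.471, 0.351, -0.002], [0.515, 0.35, -0.001], [0.559, 0.349, -0.001], [0.603, 0.347, 0.004], [0.649, 0.347, 0.001], [0.697, 0.346, -0.006], [0.741, 0.344, 0.002], [0.787, 0.343, 0.004]]
plate [0.607 0.207 0.006]
match [0.642 0.32  0.013]
bottle [0.549 0.308 0.018]
a [0.447 0.28  0.021]
b [0.505 0.246 0.007]
c [0.441 0.398 0.027]
tile [0.559 0.418 0.01 ]
chest [0.66  0.048 0.123]
t1 [0.471 0.155 0.006]
t2 [0.465 0.072 0.009]
t3 [ 0.46  -0.015  0.008]
t4 [ 0.455 -0.099  0.006]
table [0.494 0.35  0.002]
```

View pics/c1.png

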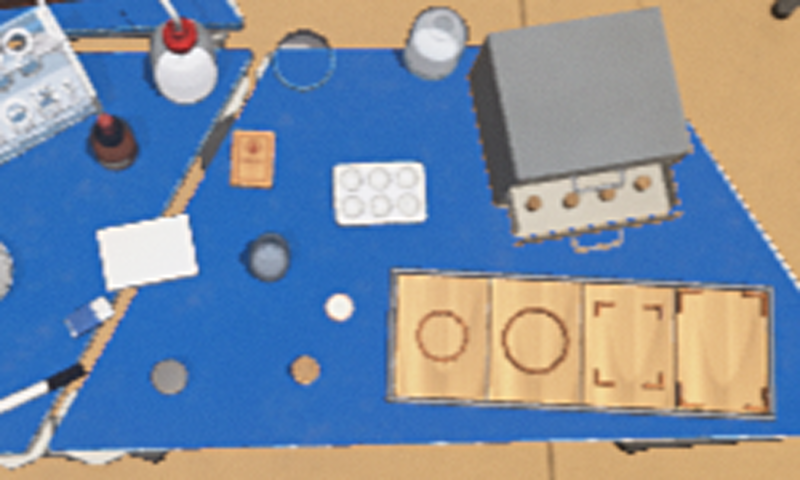

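View pics/c2.png

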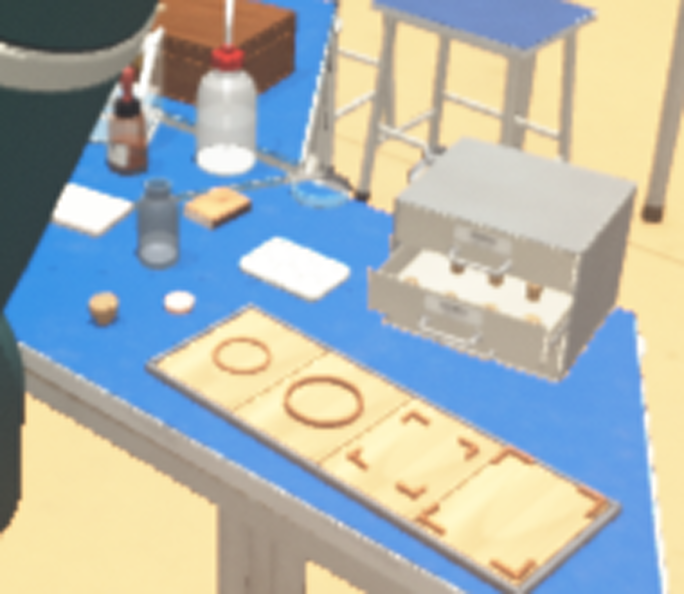

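The crops show the small ring pocket at crop (441,335), then the large ring at (535,340), the matchbox guides at (628,345) and the plate guides at (723,350). The stopper is at (306,370), the bung at (170,376), and a white cap at (340,306) is not needed. Next step: measure precisely in both views.

```bash
cat > m.py <<'E'
from h import *
def ray(n,u,v,h):
    ci=camera_info(n);K=np.array(ci['intrinsics']);T=np.array(ci['cam_to_world'])
    r=T[:3,:3]@np.linalg.inv(K)@[u,v,1]; return T[:3,3]+r*(h-T[2,3])/r[2]
def pix(n,p):
    ci=camera_info(n);K=np.array(ci['intrinsics']);T=np.linalg.inv(ci['cam_to_world'])
    q=K@(T[:3,:3]@np.array(p)+T[:3,3]); return q[:2]/q[2]
def comp(im,u,v):
    f=im.astype(int); m=((f[:,:,2]-f[:,:,0])<90).astype(np.uint8)
    n,l=cv2.connectedComponents(m,connectivity=4); u,v=int(round(u)),int(round(v))
    if l[v,u]==0: return np.zeros_like(m)
    return (l==l[v,u]).astype(np.uint8)
E
python3 - <<'E'
from m import *
Z={n:np.load('pics/%s0.npz'%n) for n in('top','scene')}
O=dict(plate=(348,180,.011),match=(309,169,.013),bottle=(314,200,.05),stopper=(325,235,.021),bung=(283,238,.028),tile=(276,198,.011),cap=(336,215,.008),tray=(397,227,.009))
for n,(u,v,h) in O.items():
    im,d=Z['top']['im'],Z['top']['d']; P=cloud('top',d)
    m=comp(im,u,v); c=max(cv2.findContours(m,0,2)[0],key=len)
    w=np.array([ray('top',*q,h)[:2] for q in c[:,0]]).astype(np.float32)
    ys,xs=np.nonzero(m); ctr=ray('top',xs.mean(),ys.mean(),h); R=cv2.minAreaRect(w*1000)
    e=cv2.erode(m,np.ones((3,3)))>0
    print(n,'area',m.sum(),'ctr',ctr[:2].round(4),'rect',np.round(R[0],1),np.round(R[1],1),round(R[2],1),'z',np.median(P[e][:,2]).round(4))
    p=pix('scene',ctr); ms=comp(Z['scene']['im'],*p); ys,xs=np.nonzero(ms)
    if 0<len(ys)<4000:
        Ps=cloud('scene',Z['scene']['d'])[ms>0]; Pt=Ps[Ps[:,2]>np.percentile(Ps[:,2],50)-.001]
        print('   scene pred',p.round(1),'cen',xs.mean().round(1),ys.mean().round(1),len(ys),'xy',((Ps.min(0)+Ps.max(0))/2)[:2].round(4),'med',np.median(Ps,0).round(4),'z95',np.percentile(Ps[:,2],95).round(4))
    else: print('   scene',p.round(1),len(ys))
E
```

```text
plate area 568 ctr [0.6064 0.2068] rect [606.5 206.7] [59.  84.5] 0.8 z 0.0094
   scene pred [360.6 213. ] cen 361.4 214.4 341 xy [ 0.1932 -0.0857] med [0.6023 0.202  0.0107] z95 0.0143
match area 190879 ctr [0.5101 0.1752] rect [593.7 274.7] [2013.6 1188.6] 88.9 z -0.7372
   scene [349.1 229.4] 4312
bottle area 180 ctr [0.543  0.3107] rect [543.3 312.8] [42.1 39.8] 88.5 z 0.0608
   scene [322.  198.7] 237399
stopper area 73 ctr [0.4463 0.2807] rect [446.1 280.6] [24.  26.1] 43.2 z 0.0206
   scene pred [307.6 222.9] cen 308.4 225.2 72 xy [0.4558 0.2884] med [0.4436 0.2756 0.0186] z95 0.0237
bung area 108 ctr [0.4429 0.3997] rect [443.  399.5] [31.6 30. ] 62.0 z 0.0281
   scene [279.2 207.4] 237399
tile area 190879 ctr [0.5104 0.175 ] rect [594.1 274.6] [2017.  1190.5] 88.9 z -0.7372
   scene [349.2 230. ] 4312
cap area 72 ctr [0.5027 0.247 ] rect [503.3 247.2] [24.5 24.8] 43.3 z 0.0074
   scene pred [328.8 222.9] cen 329.3 223.8 51 xy [0.506  0.2473] med [0.5003 0.243  0.0076] z95 0.0113
tray area 5183 ctr [0.4635 0.0308] rect [464.2  30.7] [349.4 123.6] 85.7 z 0.0082
   scene [380.6 258.7] 4312
```

Run:
```python
from m import *
Z=np.load('pics/top0.npz');im,d=Z['im'],Z['d'];P=cloud('top',d)
hsv=cv2.cvtColor(im,cv2.COLOR_RGB2HSV).astype(int)
# matchbox
m=np.zeros(d.shape,np.uint8); s=np.s_[158:181,300:318]; f=im.astype(int)
m[s]=(f[s][:,:,0]-f[s][:,:,2]>10)
n,l,st,cc=cv2.connectedComponentsWithStats(m); print(st)
k=1+st[1:,4].argmax(); c=max(cv2.findContours((l==k).astype(np.uint8),0,2)[0],key=len)
print('match',cv2.minAreaRect(np.array([ray('top',*q,.013)[:2]*1000 for q in c[:,0]],np.float32)),ray('top',*cc[k],.013).round(4),np.median(P[l==k],0).round(4))
# tray: reddish-brown guides
tm=cv2.erode(((f[:,:,2]-f[:,:,0])<90).astype(np.uint8),np.ones((3,3)))
q=np.nonzero((np.indices(d.shape)[1]>350)&(np.indices(d.shape)[1]<474)&(np.indices(d.shape)[0]>203)&(np.indices(d.shape)[0]<252))
gd=np.zeros(d.shape,np.uint8); g=cv2.cvtColor(im,cv2.COLOR_RGB2GRAY)
sub=np.s_[207:248,355:470]; bl=cv2.medianBlur(g,15).astype(int)
gd[sub]=((bl-g)[sub]>18)
for n,(a,b) in dict(stop=(357,380),bot=(384,411),mat=(414,441),pl=(443,470)).items():
    ys,xs=np.nonzero(gd[:,a:b]);xs=xs+a
    w=np.array([ray('top',x,y,.013)[:2]*1000 for x,y in zip(xs,ys)],np.float32)
    k=np.hypot(*(w-np.median(w,0)).T)<70; w=w[k]
    print(n,len(w),'bbox mid',((w.min(0)+w.max(0))/2).round(1),np.ptp(w,axis=0),'mar',cv2.minAreaRect(w))
    if len(w)>5: print('   ell',cv2.fitEllipse(w))
T=np.array([ray('top',*p,.010)[:2] for p in((367.8,224.7),(397.2,226.3),(426.3,227.8),(456.6,229.4))]);print(T.round(4))
v=cv2.resize(gd[200:255,345:480]*255,None,fx=5,fy=5,interpolation=0);cv2.imwrite('pics/g.png',v)
# bottle axis in both views
for h in(.01,.03,.05,.078): print(h,pix('scene',(.543,.311,h)).round(1),pix('top',(.543,.311,h)).round(1))
sc=np.load('pics/scene0.npz')['im']; a=cv2.resize(sc[180:222,300:350],None,fx=8,fy=8,interpolation=0); b=cv2.resize(im[182:218,292:340],None,fx=8,fy=8,interpolation=0)
o=np.zeros((340,800,3),np.uint8);o[:a.shape[0],:a.shape[1]]=a;o[:b.shape[0],405:405+b.shape[1]]=b;cv2.imwrite('pics/b.png',o[:,:,::-1])
```

```text
[[     0      0    640    400 255770]
 [   302    161     14     18    230]]
match ((640.5309448242188, 321.5937194824219), (38.09563446044922, 51.177268981933594), 88.35772705078125) [0.6412 0.3217 0.013 ] [0.6412 0.3207 0.0142]
stop 106 bbox mid [455.5 154. ] [81.27048  53.928665] mar ((455.93060302734375, 152.12425231933594), (54.07184600830078, 79.82295989990234), 87.31002807617188)
   ell ((455.6831359863281, 155.1710662841797), (46.445499420166016, 89.75780487060547), 91.69600677490234)
bot 166 bbox mid [466.3  75.8] [113.44095  73.90083] mar ((466.6928405761719, 74.29607391357422), (74.00685119628906, 112.21170043945312), 88.42208099365234)
   ell ((457.8313293457031, 72.3075180053711), (55.81804656982422, 126.22476959228516), 85.37709045410156)
mat 132 bbox mid [461.5 -15.4] [113.01178   77.264984] mar ((460.8778076171875, -14.812126159667969), (72.1705551147461, 112.59541320800781), 85.44319152832031)
   ell ((462.5196228027344, -14.136910438537598), (78.11207580566406, 107.90121459960938), 83.92457580566406)
pl 24 bbox mid [499.2 -99.1] [28.085419 71.41818 ] mar ((505.4925537109375, -100.95201110839844), (75.35096740722656, 18.81360626220703), 72.50773620605469)
   ell ((497.0375061035156, -100.03329467773438), (28.339658737182617, 74.71916198730469), 170.0453643798828)
[[ 0.4739  0.1555]
 [ 0.4671  0.0712]
 [ 0.4605 -0.0123]
 [ 0.4535 -0.0993]]
0.01 [322.1 209.7] [313.  202.4]
0.03 [322.  204.2] [313.1 201.2]
0.05 [322.  198.7] [313.2 200.1]
0.078 [321.9 190.8] [313.3 198.3]
```

View pics/b.png

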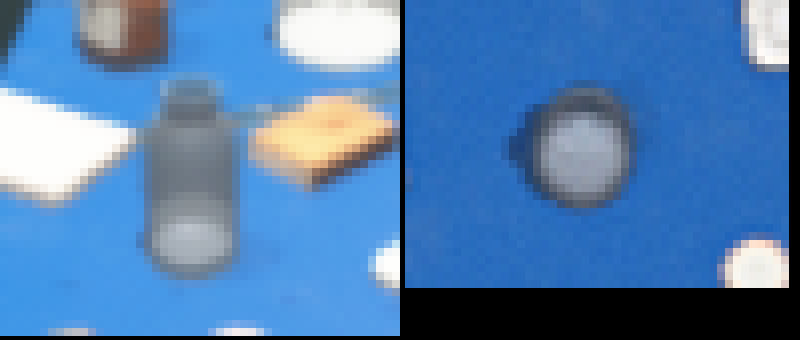

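Emit:
apply_moves(increments=[{"delta_pos":[3.3,2.3,0],"spin":-2,"fingers":1},{"delta_pos":[3.3,2.3,0],"spin":-2,"fingers":1},{"delta_pos":[3.3,2.3,0],"spin":-2,"fingers":1},{"delta_pos":[3.3,2.3,0],"spin":-2,"fingers":1},{"delta_pos":[3.3,2.3,0],"spin":-2,"fingers":1},{"delta_pos":[3.3,2.3,0],"spin":-2,"fingers":1},{"delta_pos":[3.3,2.3,0],"spin":-2,"fingers":1},{"delta_pos":[3.3,2.3,0],"spin":0,"fingers":1}])

```text
t: 0.77
tool_pos: [0.4308, -0.443, 0.231]
tcp_rot: [1.0, 0.006, -0.0, -0.0]
wrist_force: [0.1, 0.0, 0.6]
width: 1.001
grip_force: 0.0
```

Emit:
apply_moves(increments=[{"delta_pos":[2.0,3.5,0],"spin":0,"fingers":1},{"delta_pos":[0,4.0,0],"spin":0,"fingers":1},{"delta_pos":[0,4.0,0],"spin":0,"fingers":1},{"delta_pos":[0,4.0,0],"spin":0,"fingers":1},{"delta_pos":[0,4.0,0],"spin":0,"fingers":1},{"delta_pos":[0,4.0,0],"spin":0,"fingers":1},{"delta_pos":[0,4.0,0],"spin":0,"fingers":1},{"delta_pos":[0,4.0,0],"spin":0,"fingers":1}])

```text
t: 1.43
tool_pos: [0.449, -0.1277, 0.2312]
tcp_rot: [1.0, 0.007, -0.0, 0.0]
wrist_force: [1.3, -0.1, 0.4]
width: 1.002
grip_force: 0.0
```

Emit:
apply_moves(increments=[{"delta_pos":[0,4.1,0],"spin":0,"fingers":0.6},{"delta_pos":[0,4.1,0],"spin":0,"fingers":0.6},{"delta_pos":[0,4.1,0],"spin":0,"fingers":0.6},{"delta_pos":[0,4.1,0],"spin":0,"fingers":0.6},{"delta_pos":[0,4.1,0],"spin":0,"fingers":0.6},{"delta_pos":[0,4.1,0],"spin":0,"fingers":0.6},{"delta_pos":[0,4.1,0],"spin":0,"fingers":0.6},{"delta_pos":[0,4.1,0],"spin":0,"fingers":0.6}])

```text
t: 2.1
tool_pos: [0.4491, 0.2002, 0.2313]
tcp_rot: [1.0, 0.007, 0.0, 0.0]
wrist_force: [0.6, 0.1, 0.1]
width: 0.602
grip_force: 0.0
```

Emit:
apply_moves(increments=[{"delta_pos":[-0.3,4.0,-1],"spin":0,"fingers":0.6},{"delta_pos":[0,3.8,-2.5],"spin":0,"fingers":0.6},{"delta_pos":[0,0,-3.5],"spin":0,"fingers":0.6},{"delta_pos":[0,0,-3.5],"spin":0,"fingers":0.6},{"delta_pos":[0,0,-3.5],"spin":0,"fingers":0.6},{"delta_pos":[0,0,0],"spin":0,"fingers":0.6},{"delta_pos":[0,0,0],"spin":0,"fingers":0.6}])

```text
t: 2.68
tool_pos: [0.4453, 0.2727, 0.0921]
tcp_rot: [1.0, 0.007, -0.002, 0.001]
wrist_force: [0.9, 1.3, 0.9]
width: 0.602
grip_force: 0.0
```

Run:
```python
from h import *
im,d=snap('top','top1');im2,_=snap('scene','s1')
a=cv2.resize(im[205:255,300:370],None,fx=5.5,fy=5.5,interpolation=2);b=cv2.resize(im2[190:250,270:350],None,fx=5,fy=5,interpolation=2)
o=np.zeros((300,800,3),np.uint8);o[:a.shape[0],:a.shape[1]]=a;o[:b.shape[0],400:400+b.shape[1]]=b;cv2.imwrite('pics/v1.png',o[:,:,::-1])
s=get_obs();print(s['tool_pos'],s['q'],s['width'],s['wrist_force'])
```

```text
[0.44771828 0.27405333 0.09515337] [-0.26548968  0.49416667 -0.42939333  1.98917571  0.30518479  0.71769598
 -2.43873608] 0.5953831063208204 [-0.24891483  0.78192053  0.90219928]
```

View pics/v1.png

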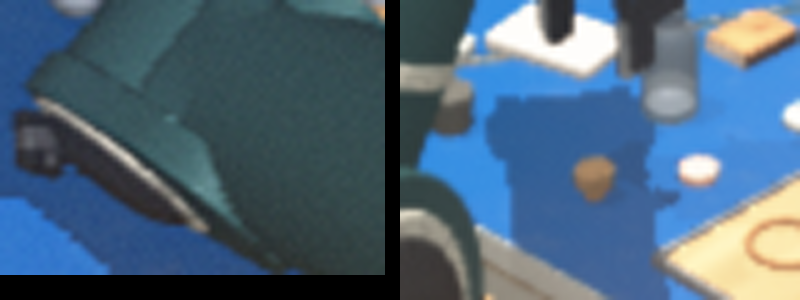

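The view shows the fingers above the table behind the stopper, which is still untouched at (595,178). Joint 7 is near its limit, so I'll turn a little and approach slowly.

Emit:
apply_moves(increments=[{"delta_pos":[0,0,0],"spin":5,"fingers":0.6},{"delta_pos":[0,0.6,-1],"spin":5,"fingers":0.6},{"delta_pos":[0,0,-2],"spin":5,"fingers":0.6},{"delta_pos":[0,0,-2],"spin":0,"fingers":0.6},{"delta_pos":[0,0,0],"spin":0,"fingers":0.6},{"delta_pos":[0,0,0],"spin":0,"fingers":0.6}])

```text
t: 3.28
tool_pos: [0.4476, 0.2795, 0.045]
tcp_rot: [0.991, 0.137, 0.001, -0.0]
wrist_force: [0.1, -0.3, -0.0]
width: 0.599
grip_force: 0.0
```

Emit:
apply_moves(increments=[{"delta_pos":[-0.1,0.1,-1.5],"spin":0,"fingers":0.6},{"delta_pos":[0,0,-1.2],"spin":0,"fingers":0.6},{"delta_pos":[0,0,-1.0],"spin":0,"fingers":0.6},{"delta_pos":[0,0,0],"spin":0,"fingers":0.2},{"delta_pos":[0,0,0],"spin":0,"fingers":0.2},{"delta_pos":[0,0,0],"spin":0,"fingers":0.2},{"delta_pos":[0,0,0],"spin":0,"fingers":0.2},{"delta_pos":[0,0,0],"spin":0,"fingers":0.1}], newtons=25)

```text
t: 3.95
tool_pos: [0.446, 0.2805, 0.0069]
tcp_rot: [0.991, 0.137, 0.0, -0.0]
wrist_force: [0.9, 0.4, -0.2]
width: 0.253
grip_force: 24.5
```

Emit:
apply_moves(increments=[{"delta_pos":[0,0,1.0],"spin":0,"fingers":0.1},{"delta_pos":[0,0,2.5],"spin":0,"fingers":0.1},{"delta_pos":[0.7,-3.1,1.5],"spin":0,"fingers":0.1},{"delta_pos":[0.7,-3.1,0],"spin":0,"fingers":0.1},{"delta_pos":[0.7,-3.1,0],"spin":0,"fingers":0.1},{"delta_pos":[0.7,-3.1,0],"spin":0,"fingers":0.1},{"delta_pos":[0,0,0],"spin":0,"fingers":0.1},{"delta_pos":[0,0,0],"spin":0,"fingers":0.1}])

```text
t: 4.62
tool_pos: [0.4745, 0.1541, 0.0572]
tcp_rot: [0.991, 0.135, 0.0, 0.0]
wrist_force: [0.4, 0.6, 0.3]
width: 0.251
grip_force: 24.6
```

Run:
```python
from m import *
im2,_=snap('scene','s2')
cv2.imwrite('pics/v2.png',cv2.resize(im2[190:300,290:460],None,fx=4.5,fy=4.5,interpolation=2)[:,:,::-1])
s=get_obs();print(s['tool_pos'],s['q'].round(2),s['width'])
print(pix('scene',(.4738,.1563,.008)))
```

```text
[0.47416308 0.15595146 0.05718436] [-0.01  0.54 -0.46  2.06  0.4   0.63 -2.04] 0.25395993750155155
[346.14757718 238.81862505]
```

View pics/v2.png

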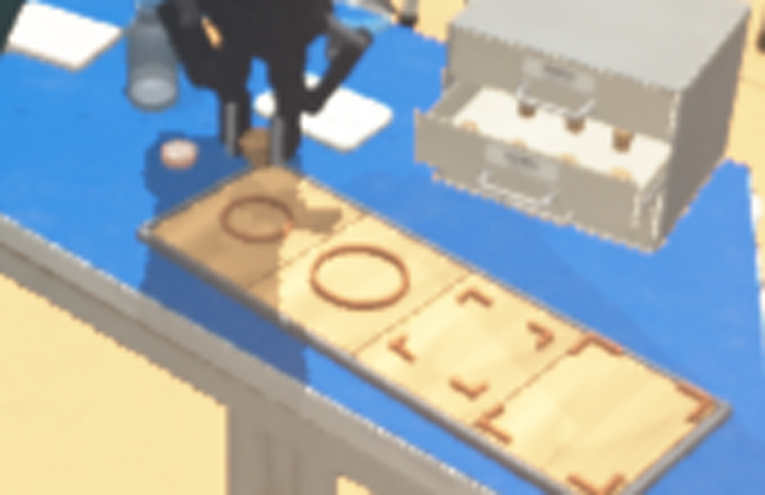

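The stopper is held between the fingers at (258,148). The small ring is at (259,220), within 1.5 px of my prediction. Now I'll lower it and release.

Emit:
apply_moves(increments=[{"delta_pos":[0,0,-2.0],"spin":0,"fingers":0.1},{"delta_pos":[0,0,-1.3],"spin":0,"fingers":0.1},{"delta_pos":[0,0,-0.5],"spin":0,"fingers":0.1},{"delta_pos":[0,0,-0.3],"spin":0,"fingers":0.1},{"delta_pos":[0,0,-0.1],"spin":0,"fingers":0.1},{"delta_pos":[0,0,0],"spin":0,"fingers":0.1},{"delta_pos":[0,0,0],"spin":0,"fingers":0.1}])

```text
t: 5.25
tool_pos: [0.474, 0.1568, 0.015]
tcp_rot: [0.99, 0.138, 0.0, -0.0]
wrist_force: [0.1, -0.3, -0.0]
width: 0.257
grip_force: 24.6
```

Emit:
apply_moves(increments=[{"delta_pos":[0,0,-0.1],"spin":0,"fingers":0.1},{"delta_pos":[0,0,0],"spin":0,"fingers":0.35},{"delta_pos":[0,0,0],"spin":0,"fingers":0.45},{"delta_pos":[0,0,0],"spin":0,"fingers":0.45},{"delta_pos":[0,0,1.0],"spin":0,"fingers":0.45},{"delta_pos":[0,0,3.0],"spin":0,"fingers":0.5},{"delta_pos":[0,0,4.0],"spin":0,"fingers":0.7},{"delta_pos":[0,0,4.0],"spin":0,"fingers":0.7}])

```text
t: 5.92
tool_pos: [0.4726, 0.1562, 0.1347]
tcp_rot: [0.991, 0.137, -0.001, -0.0]
wrist_force: [2.0, 0.2, 1.1]
width: 0.695
grip_force: 0.0
```

Emit:
apply_moves(increments=[{"delta_pos":[1.4,3.0,0.5],"spin":4,"fingers":0.7},{"delta_pos":[1.4,3.1,0],"spin":4,"fingers":0.7},{"delta_pos":[1.4,3.1,0],"spin":4,"fingers":0.7},{"delta_pos":[1.4,3.1,0],"spin":4,"fingers":0.7},{"delta_pos":[1.4,3.1,0],"spin":4,"fingers":0.7},{"delta_pos":[0,0,0],"spin":0,"fingers":0.7},{"delta_pos":[0,0,0],"spin":0,"fingers":0.7}])

```text
t: 6.5
tool_pos: [0.5432, 0.3123, 0.1386]
tcp_rot: [0.951, 0.308, -0.0, -0.001]
wrist_force: [0.9, -0.3, -1.1]
width: 0.699
grip_force: 0.0
```

Run:
```python
from m import *
im2,_=snap('scene','s3')
cv2.imwrite('pics/v3.png',cv2.resize(im2[170:260,290:400],None,fx=5.5,fy=5.5,interpolation=2)[:,:,::-1])
s=get_obs();print(s['tool_pos'],s['q'].round(2),s['width'])
```

```text
[0.54314186 0.3103835  0.13837769] [-0.15  0.62 -0.59  1.71  0.41  0.94 -1.84] 0.6996456428822507
```

View pics/v3.png

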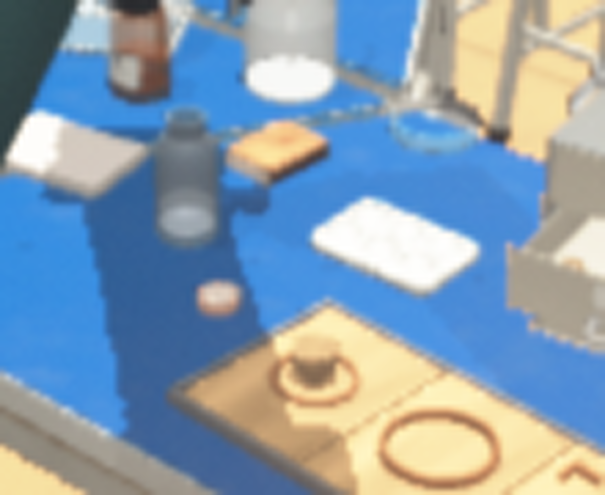

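The stopper stands in its ring at (316,370), and the bottle is at (190,180). Next I'll lower the gripper over the bottle.

Emit:
apply_moves(increments=[{"delta_pos":[0,0,-3.0],"spin":0,"fingers":0.75},{"delta_pos":[0,0,-3.0],"spin":0,"fingers":0.75},{"delta_pos":[0,0,-2.0],"spin":0,"fingers":0.75},{"delta_pos":[0,0,-2.0],"spin":0,"fingers":0.75},{"delta_pos":[0,0,-2.0],"spin":0,"fingers":0.75},{"delta_pos":[0,0,0],"spin":0,"fingers":0.75}])

```text
t: 7.05
tool_pos: [0.5414, 0.3065, 0.0149]
tcp_rot: [0.952, 0.306, -0.004, 0.001]
wrist_force: [-1.1, -0.1, 0.3]
width: 0.746
grip_force: 0.0
```

Emit:
apply_moves(increments=[{"delta_pos":[0,0,0],"spin":0,"fingers":0.55},{"delta_pos":[0,0,0],"spin":0,"fingers":0.45},{"delta_pos":[0,0,0],"spin":0,"fingers":0.35},{"delta_pos":[0,0,0],"spin":0,"fingers":0.3},{"delta_pos":[0,0,0],"spin":0,"fingers":0.3}], newtons=30)

```text
t: 7.47
tool_pos: [0.5447, 0.3105, 0.0201]
tcp_rot: [0.952, 0.307, 0.001, 0.0]
wrist_force: [-0.8, -1.6, 6.4]
width: 0.421
grip_force: 30.7
```

Emit:
apply_moves(increments=[{"delta_pos":[0,0,0.5],"spin":0,"fingers":0.3},{"delta_pos":[0,0,1.5],"spin":0,"fingers":0.3},{"delta_pos":[0,0,2.5],"spin":0,"fingers":0.3},{"delta_pos":[0,-1.0,1.5],"spin":0,"fingers":0.3},{"delta_pos":[-0.7,-2.5,0],"spin":0,"fingers":0.3},{"delta_pos":[-1.0,-3.1,0],"spin":0,"fingers":0.3},{"delta_pos":[-1.0,-3.1,0],"spin":0,"fingers":0.3},{"delta_pos":[-1.0,-3.1,0],"spin":0,"fingers":0.3}])

```text
t: 8.13
tool_pos: [0.5062, 0.1814, 0.0795]
tcp_rot: [0.952, 0.308, 0.001, 0.0]
wrist_force: [-0.1, -0.9, -1.5]
width: 0.42
grip_force: 30.2
```

Emit:
apply_moves(increments=[{"delta_pos":[-1.0,-3.1,0],"spin":0,"fingers":0.3},{"delta_pos":[-1.0,-3.1,0],"spin":0,"fingers":0.3},{"delta_pos":[-1.0,-3.0,0],"spin":0,"fingers":0.3},{"delta_pos":[-1.0,-1.8,0],"spin":0,"fingers":0.3},{"delta_pos":[0,0,0],"spin":0,"fingers":0.3},{"delta_pos":[0,0,0],"spin":0,"fingers":0.3},{"delta_pos":[0,0,0],"spin":0,"fingers":0.3}])

```text
t: 8.72
tool_pos: [0.4675, 0.0731, 0.0793]
tcp_rot: [0.952, 0.307, 0.001, 0.0]
wrist_force: [0.9, 0.3, -0.8]
width: 0.419
grip_force: 30.2
```

Emit:
apply_moves(increments=[{"delta_pos":[0,0,-2.0],"spin":0,"fingers":0.3},{"delta_pos":[0,0,-1.5],"spin":0,"fingers":0.3},{"delta_pos":[0,0,-0.9],"spin":0,"fingers":0.3},{"delta_pos":[0,0,-0.4],"spin":0,"fingers":0.3},{"delta_pos":[0,0,-0.2],"spin":0,"fingers":0.3},{"delta_pos":[0,0,0],"spin":0,"fingers":0.3},{"delta_pos":[0,0,0],"spin":0,"fingers":0.3}])

```text
t: 9.3
tool_pos: [0.4672, 0.0729, 0.0289]
tcp_rot: [0.952, 0.307, 0.001, 0.0]
wrist_force: [0.8, -0.2, -1.5]
width: 0.424
grip_force: 30.2
```

Run:
```python
from m import *
im2,_=snap('scene','s4')
cv2.imwrite('pics/v4.png',cv2.resize(im2[190:290,310:430],None,fx=5,fy=5,interpolation=2)[:,:,::-1])
s=get_obs();print(s['tool_pos'],s['wrist_force'])
```

```text
[0.46725686 0.07262421 0.02891967] [-0.30710221  0.32167101 -1.63420427]
```

View pics/v4.png

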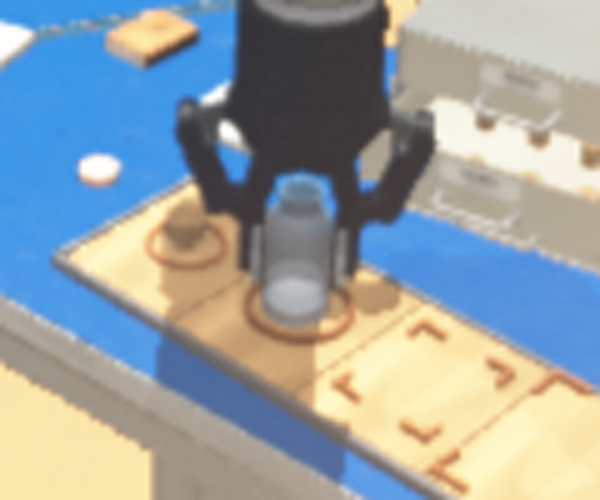

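The bottle hangs upright at (297,260), inside the ring at (300,310). I'll lower it the last millimetres and release.

Emit:
apply_moves(increments=[{"delta_pos":[0,0,-0.1],"spin":0,"fingers":0.3},{"delta_pos":[0,0,0],"spin":0,"fingers":0.3},{"delta_pos":[0,0,0],"spin":0,"fingers":0.3}])

```text
t: 9.6
tool_pos: [0.4673, 0.0724, 0.0281]
tcp_rot: [0.952, 0.307, 0.001, 0.0]
wrist_force: [-1.2, -0.0, 5.1]
width: 0.422
grip_force: 30.7
```

Emit:
apply_moves(increments=[{"delta_pos":[0,0,-0.05],"spin":0,"fingers":0.35},{"delta_pos":[0,0,0],"spin":0,"fingers":0.43},{"delta_pos":[0,0,0],"spin":0,"fingers":0.5},{"delta_pos":[0,0,0],"spin":0,"fingers":0.6},{"delta_pos":[0,0,0],"spin":0,"fingers":0.65},{"delta_pos":[0,0,0],"spin":0,"fingers":0.65}])

```text
t: 10.1
tool_pos: [0.4666, 0.0722, 0.0268]
tcp_rot: [0.952, 0.307, -0.0, 0.0]
wrist_force: [0.3, -0.1, 0.4]
width: 0.649
grip_force: 0.0
```

Emit:
apply_moves(increments=[{"delta_pos":[0,0,2.0],"spin":0,"fingers":0.65},{"delta_pos":[0,0,3.0],"spin":0,"fingers":0.65},{"delta_pos":[0,0,3.5],"spin":0,"fingers":0.65},{"delta_pos":[0,0,3.5],"spin":0,"fingers":0.65},{"delta_pos":[0,0,0],"spin":0,"fingers":0.65}])

```text
t: 10.52
tool_pos: [0.4703, 0.0734, 0.1524]
tcp_rot: [0.952, 0.307, 0.005, 0.001]
wrist_force: [-0.3, 0.1, 0.2]
width: 0.645
grip_force: 0.0
```

Emit:
apply_moves(increments=[{"delta_pos":[1.3,3.3,0],"spin":-4.7,"fingers":0.65},{"delta_pos":[1.3,3.3,0],"spin":-4.7,"fingers":0.65},{"delta_pos":[1.5,3.3,0],"spin":-4.7,"fingers":0.65},{"delta_pos":[2.3,3.1,0],"spin":-4.7,"fingers":0.65},{"delta_pos":[2.5,3.1,0],"spin":-4.7,"fingers":0.65},{"delta_pos":[2.6,3.0,0],"spin":-4.7,"fingers":0.65},{"delta_pos":[2.7,3.0,0],"spin":-4.7,"fingers":0.65},{"delta_pos":[2.9,2.7,0],"spin":-4.5,"fingers":0.65}])

```text
t: 11.18
tool_pos: [0.6378, 0.3225, 0.146]
tcp_rot: [1.0, -0.016, -0.001, 0.0]
wrist_force: [0.4, 0.3, -0.4]
width: 0.657
grip_force: 0.0
```

Emit:
apply_moves(increments=[{"delta_pos":[0,0,-2.5],"spin":0,"fingers":0.65},{"delta_pos":[0,0,-2.5],"spin":0,"fingers":0.65},{"delta_pos":[0,0,-2.5],"spin":0,"fingers":0.65},{"delta_pos":[0,0,-2.0],"spin":0,"fingers":0.65},{"delta_pos":[0,0,0],"spin":0,"fingers":0.65},{"delta_pos":[0,0,0],"spin":0,"fingers":0.65},{"delta_pos":[0,0,0],"spin":0,"fingers":0.65}])

```text
t: 11.77
tool_pos: [0.6382, 0.3208, 0.0529]
tcp_rot: [1.0, -0.014, 0.001, -0.0]
wrist_force: [-0.4, 0.5, 0.0]
width: 0.647
grip_force: 0.0
```

Run:
```python
from m import *
im2,_=snap('scene','s5');im,_=snap('top','top5')
a=cv2.resize(im2[170:260,290:390],None,fx=4,fy=4,interpolation=2);b=cv2.resize(im[150:255,290:410],None,fx=3.3,fy=3.3,interpolation=2)
o=np.zeros((360,800,3),np.uint8);o[:a.shape[0],:a.shape[1]]=a;o[:b.shape[0],402:402+b.shape[1]]=b;cv2.imwrite('pics/v5.png',o[:,:,::-1])
s=get_obs();print(s['tool_pos'],s['q'].round(2),s['tcp_rot'].round(4))
```

```text
[0.6387762  0.32095207 0.05394495] [-0.24  0.82 -0.42  1.51  0.39  0.89 -2.39] [ 9.999e-01 -1.430e-02  1.400e-03 -8.000e-04]
```

View pics/v5.png

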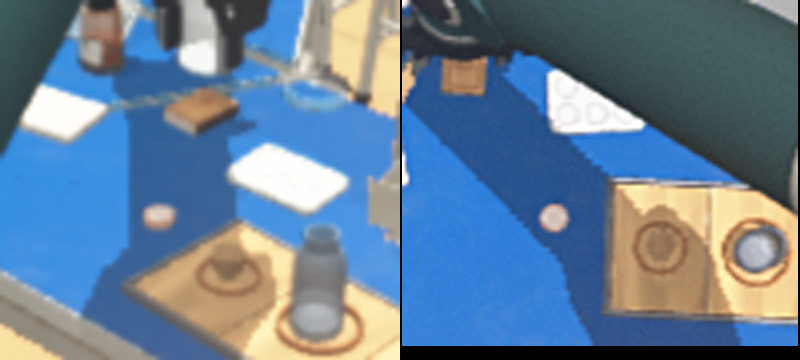

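The stopper and bottle are both centred in their rings (660,246 and 758,250), and the fingers are above the matchbox (202,108 in the scene view). Now I'll descend and grip.

Emit:
apply_moves(increments=[{"delta_pos":[0.2,0.1,-2.0],"spin":0,"fingers":0.65},{"delta_pos":[0,0,-1.6],"spin":0,"fingers":0.65},{"delta_pos":[0,0,-1.0],"spin":0,"fingers":0.65},{"delta_pos":[0,0,-0.5],"spin":0,"fingers":0.65},{"delta_pos":[0,0,0],"spin":0,"fingers":0.65},{"delta_pos":[0,0,0],"spin":0,"fingers":0.65}])

```text
t: 12.37
tool_pos: [0.6396, 0.3214, 0.0009]
tcp_rot: [1.0, -0.014, -0.0, -0.0]
wrist_force: [-0.7, -0.7, 1.1]
width: 0.649
grip_force: 0.0
```

Emit:
apply_moves(increments=[{"delta_pos":[0,0,0],"spin":0,"fingers":0.5},{"delta_pos":[0,0,0],"spin":0,"fingers":0.4},{"delta_pos":[0,0,0],"spin":0,"fingers":0.35},{"delta_pos":[0,0,0],"spin":0,"fingers":0.35},{"delta_pos":[0,0,0],"spin":0,"fingers":0.35}], newtons=25)

```text
t: 12.78
tool_pos: [0.6403, 0.3217, 0.002]
tcp_rot: [1.0, -0.014, 0.001, -0.0]
wrist_force: [0.6, -0.3, 4.7]
width: 0.449
grip_force: 26.0
```

Emit:
apply_moves(increments=[{"delta_pos":[0,0,1.0],"spin":0,"fingers":0.35},{"delta_pos":[0,0,2.5],"spin":0,"fingers":0.35},{"delta_pos":[0,0,3.5],"spin":0,"fingers":0.35},{"delta_pos":[0,0,3.5],"spin":0,"fingers":0.35},{"delta_pos":[-1.0,-1.0,3.0],"spin":0,"fingers":0.35},{"delta_pos":[-1.8,-2.5,2.0],"spin":0,"fingers":0.35},{"delta_pos":[-1.8,-3.3,1.0],"spin":-1,"fingers":0.35},{"delta_pos":[-1.8,-3.3,0],"spin":-1,"fingers":0.35}])

```text
t: 13.45
tool_pos: [0.5758, 0.2208, 0.1692]
tcp_rot: [1.0, -0.031, 0.002, -0.001]
wrist_force: [1.2, -0.4, 0.3]
width: 0.455
grip_force: 25.5
```

Emit:
apply_moves(increments=[{"delta_pos":[-1.8,-3.3,0],"spin":-0.7,"fingers":0.35},{"delta_pos":[-1.8,-3.3,0],"spin":0,"fingers":0.35},{"delta_pos":[-1.8,-3.3,0],"spin":0,"fingers":0.35},{"delta_pos":[-1.8,-3.4,0],"spin":0,"fingers":0.35},{"delta_pos":[-1.8,-3.4,0],"spin":0,"fingers":0.35},{"delta_pos":[-1.8,-3.4,0],"spin":0,"fingers":0.35},{"delta_pos":[-0.8,-3.2,0],"spin":0,"fingers":0.35},{"delta_pos":[0,0,0],"spin":0,"fingers":0.35}])

```text
t: 14.12
tool_pos: [0.457, -0.0196, 0.1658]
tcp_rot: [0.999, -0.042, -0.001, 0.002]
wrist_force: [-0.6, -0.3, -1.7]
width: 0.453
grip_force: 25.5
```

Emit:
apply_moves(increments=[{"delta_pos":[0,0,-3.0],"spin":0,"fingers":0.35},{"delta_pos":[0,0,-3.0],"spin":0,"fingers":0.35},{"delta_pos":[0,0,-3.0],"spin":0,"fingers":0.35},{"delta_pos":[0,0,-2.0],"spin":0,"fingers":0.35},{"delta_pos":[0,0,-1.0],"spin":0,"fingers":0.35},{"delta_pos":[0,0,0],"spin":0,"fingers":0.35},{"delta_pos":[0,0,0],"spin":0,"fingers":0.35}])

```text
t: 14.7
tool_pos: [0.4599, -0.0123, 0.0463]
tcp_rot: [0.999, -0.038, -0.0, -0.0]
wrist_force: [-0.4, -0.2, -0.5]
width: 0.452
grip_force: 25.5
```

Run:
```python
from m import *
im2,_=snap('scene','s6')
cv2.imwrite('pics/v6.png',cv2.resize(im2[190:310,330:470],None,fx=4.5,fy=4.5,interpolation=2)[:,:,::-1])
s=get_obs();print(s['tool_pos'],s['q'].round(2),s['tcp_rot'].round(4))
```

```text
[ 0.46055462 -0.0124412   0.04686807] [ 0.28  0.5  -0.39  2.16  0.35  0.55 -2.01] [ 9.993e-01 -3.760e-02  8.000e-04 -0.000e+00]
```

View pics/v6.png

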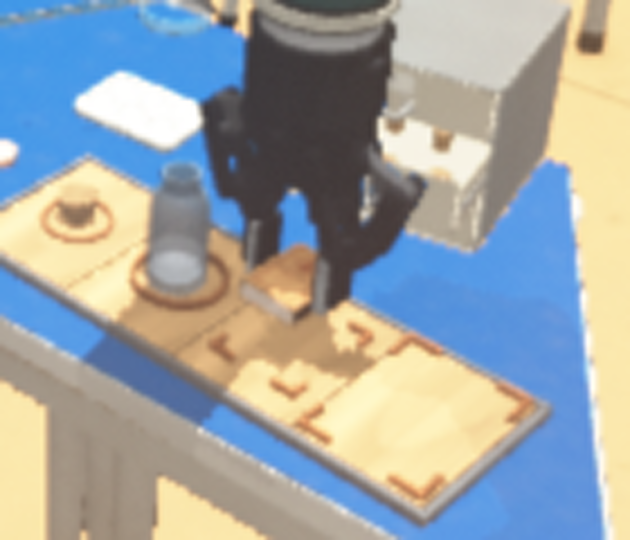

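The matchbox is held level at (290,280), with the bottle at (180,230) and stopper at (78,207) both fine. I'll lower it now.

Emit:
apply_moves(increments=[{"delta_pos":[0,0,-1.5],"spin":0,"fingers":0.35},{"delta_pos":[0,0,-1.2],"spin":0,"fingers":0.35},{"delta_pos":[0,0,-0.6],"spin":0,"fingers":0.35},{"delta_pos":[0,0,-0.3],"spin":0,"fingers":0.35},{"delta_pos":[0,0,-0.1],"spin":0,"fingers":0.35},{"delta_pos":[0,0,0],"spin":0,"fingers":0.35},{"delta_pos":[0,0,0],"spin":0,"fingers":0.35}])

```text
t: 15.33
tool_pos: [0.4604, -0.0127, 0.0099]
tcp_rot: [0.999, -0.038, 0.001, 0.0]
wrist_force: [-1.7, -0.2, 4.5]
width: 0.454
grip_force: 25.9
```

Emit:
apply_moves(increments=[{"delta_pos":[0,0,0],"spin":0,"fingers":0.45},{"delta_pos":[0,0,0],"spin":0,"fingers":0.55},{"delta_pos":[0,0,0],"spin":0,"fingers":0.58},{"delta_pos":[0,0,0],"spin":0,"fingers":0.58},{"delta_pos":[0,0,2.0],"spin":0,"fingers":0.58},{"delta_pos":[0,0,4.0],"spin":0,"fingers":0.58},{"delta_pos":[0,0,4.0],"spin":0,"fingers":0.58},{"delta_pos":[0,0,4.0],"spin":0,"fingers":0.7}])

```text
t: 16.0
tool_pos: [0.4589, -0.0125, 0.1501]
tcp_rot: [0.999, -0.038, -0.001, -0.0]
wrist_force: [0.8, 0.3, -0.2]
width: 0.693
grip_force: 0.0
```

Run:
```python
from m import *
Z=np.load('pics/top0.npz');P=cloud('top',Z['d'])
for v in range(135,200,6):
    r=P[v,355:400]; k=np.nonzero(r[:,2]>.03)[0]; print(v,[r[i].round(3).tolist() for i in k[:3]])
s=get_obs();print(s['tool_pos'],s['q'].round(2))
```

```text
135 [[0.733, 0.175, 0.041], [0.73, 0.173, 0.048], [0.727, 0.172, 0.057]]
141 [[0.717, 0.163, 0.031], [0.716, 0.161, 0.037], [0.716, 0.158, 0.036]]
147 [[0.695, 0.116, 0.041], [0.692, 0.115, 0.052], [0.688, 0.115, 0.063]]
153 [[0.678, 0.114, 0.038], [0.676, 0.112, 0.046], [0.671, 0.113, 0.064]]
159 [[0.661, 0.111, 0.033], [0.658, 0.11, 0.046], [0.655, 0.11, 0.058]]
165 [[0.641, 0.108, 0.043], [0.638, 0.107, 0.054], [0.635, 0.106, 0.064]]
171 [[0.626, 0.107, 0.032], [0.624, 0.106, 0.041], [0.621, 0.105, 0.05]]
177 [[0.607, 0.103, 0.036], [0.604, 0.103, 0.051], [0.6, 0.103, 0.067]]
183 [[0.584, 0.097, 0.061], [0.582, 0.096, 0.07], [0.587, 0.089, 0.045]]
189 [[0.567, 0.095, 0.06], [0.565, 0.094, 0.068], [0.57, 0.086, 0.044]]
195 [[0.341, 0.328, 1.227], [0.549, 0.092, 0.065], [0.549, 0.089, 0.064]]
[ 0.45888489 -0.01246109  0.15007756] [ 0.39  0.31 -0.5   2.1   0.21  0.78 -1.89]
```

Emit:
apply_moves(increments=[{"delta_pos":[0,1.6,1.0],"spin":6.8,"fingers":0.8},{"delta_pos":[0.6,1.6,0.5],"spin":6.8,"fingers":0.8},{"delta_pos":[1.0,1.6,0],"spin":6.8,"fingers":0.8},{"delta_pos":[1.0,1.6,0],"spin":6.8,"fingers":0.8},{"delta_pos":[1.0,1.6,0],"spin":6.8,"fingers":0.8},{"delta_pos":[1.0,1.6,0],"spin":6.8,"fingers":0.8},{"delta_pos":[1.0,1.6,0],"spin":6.8,"fingers":0.8},{"delta_pos":[1.0,1.6,0],"spin":6.8,"fingers":0.8}])

```text
t: 16.67
tool_pos: [0.526, 0.1159, 0.1638]
tcp_rot: [0.905, 0.426, -0.0, 0.0]
wrist_force: [0.9, 0.0, -0.1]
width: 0.803
grip_force: 0.0
```

Emit:
apply_moves(increments=[{"delta_pos":[1.3,1.6,0],"spin":6.8,"fingers":0.8},{"delta_pos":[1.3,1.5,0],"spin":6.8,"fingers":0.8},{"delta_pos":[1.3,1.5,0],"spin":6.8,"fingers":0.8},{"delta_pos":[1.4,1.5,0],"spin":6.8,"fingers":0.8},{"delta_pos":[1.4,1.5,0],"spin":6.8,"fingers":0.8},{"delta_pos":[1.4,1.5,0],"spin":6.8,"fingers":0.8},{"delta_pos":[0,0,0],"spin":0,"fingers":0.8},{"delta_pos":[0,0,0],"spin":0,"fingers":0.8}])

```text
t: 17.33
tool_pos: [0.6064, 0.207, 0.1631]
tcp_rot: [0.702, 0.712, -0.0, -0.001]
wrist_force: [0.1, 0.4, -0.4]
width: 0.805
grip_force: 0.0
```

Emit:
apply_moves(increments=[{"delta_pos":[0,0,-3],"spin":0,"fingers":0.8},{"delta_pos":[0,0,-3],"spin":0,"fingers":0.8},{"delta_pos":[0,0,-3],"spin":0,"fingers":0.8},{"delta_pos":[0,0,-2],"spin":0,"fingers":0.85},{"delta_pos":[0,0,0],"spin":0,"fingers":0.85},{"delta_pos":[0,0,0],"spin":0,"fingers":0.85}])

```text
t: 17.83
tool_pos: [0.6058, 0.2053, 0.0533]
tcp_rot: [0.702, 0.712, -0.001, -0.0]
wrist_force: [0.1, 0.5, -0.6]
width: 0.85
grip_force: 0.0
```

Run:
```python
from m import *
im2,_=snap('scene','s7')
cv2.imwrite('pics/v7.png',cv2.resize(im2[170:310,310:470],None,fx=4,fy=4,interpolation=2)[:,:,::-1])
s=get_obs();print(s['tool_pos'],s['q'].round(2),s['tcp_rot'].round(4),2*np.degrees(np.arctan2(s['tcp_rot'][1],s['tcp_rot'][0])))
```

```text
[0.60681103 0.20608023 0.05479307] [ 0.12  0.81 -0.72  1.7   0.66  0.89 -0.86] [7.021e-01 7.121e-01 2.000e-04 2.000e-04] 90.809795656093
```

View pics/v7.png

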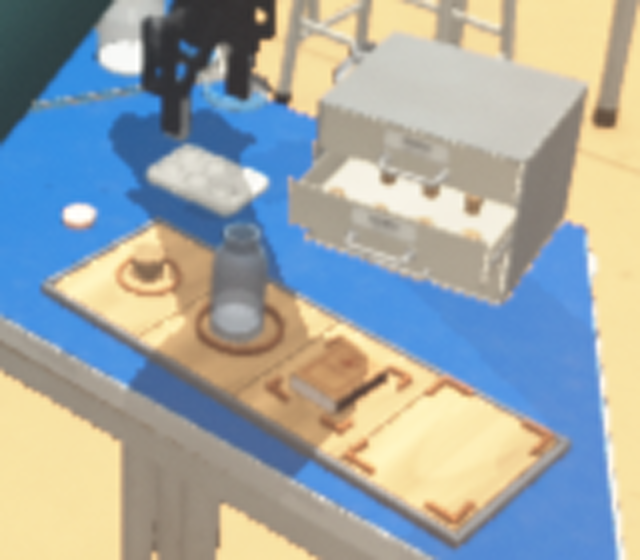

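The matchbox sits in its guides at (335,370), and the open fingers straddle the plate at (208,178). I'll descend onto the plate.

Emit:
apply_moves(increments=[{"delta_pos":[0,0,-2.0],"spin":0,"fingers":0.85},{"delta_pos":[0,0,-1.8],"spin":0,"fingers":0.85},{"delta_pos":[0,0,-1.0],"spin":0,"fingers":0.85},{"delta_pos":[0,0,-0.5],"spin":0,"fingers":0.85},{"delta_pos":[0,0,-0.3],"spin":0,"fingers":0.85},{"delta_pos":[0,0,0],"spin":0,"fingers":0.85},{"delta_pos":[0,0,0],"spin":0,"fingers":0.85}])

```text
t: 18.47
tool_pos: [0.6073, 0.2066, -0.0011]
tcp_rot: [0.702, 0.712, 0.001, 0.0]
wrist_force: [0.8, -0.6, -0.8]
width: 0.85
grip_force: 0.0
```

Emit:
apply_moves(increments=[{"delta_pos":[0,0,0],"spin":0,"fingers":0.75},{"delta_pos":[0,0,0],"spin":0,"fingers":0.7},{"delta_pos":[0,0,0],"spin":0,"fingers":0.6},{"delta_pos":[0,0,0],"spin":0,"fingers":0.5},{"delta_pos":[0,0,0],"spin":0,"fingers":0.5}], newtons=40)

```text
t: 18.88
tool_pos: [0.6073, 0.2066, -0.0011]
tcp_rot: [0.702, 0.712, 0.001, 0.0]
wrist_force: [0.1, -0.5, 5.8]
width: 0.657
grip_force: 43.3
```

Emit:
apply_moves(increments=[{"delta_pos":[0,0,0.5],"spin":0,"fingers":0.5},{"delta_pos":[0,0,1.5],"spin":0,"fingers":0.5},{"delta_pos":[0,0,2.5],"spin":0,"fingers":0.5},{"delta_pos":[0,0,3.5],"spin":0,"fingers":0.5},{"delta_pos":[0,0,3.5],"spin":0,"fingers":0.5},{"delta_pos":[0,0,3.5],"spin":0,"fingers":0.5},{"delta_pos":[0,0,2.0],"spin":0,"fingers":0.5},{"delta_pos":[-1.0,-1.0,0],"spin":-3.2,"fingers":0.5}])

```text
t: 19.55
tool_pos: [0.5999, 0.2, 0.1747]
tcp_rot: [0.721, 0.693, 0.006, 0.001]
wrist_force: [-0.9, 0.4, -0.3]
width: 0.648
grip_force: 42.8
```

Emit:
apply_moves(increments=[{"delta_pos":[-1.8,-2.0,0],"spin":-6,"fingers":0.5},{"delta_pos":[-1.8,-2.0,0],"spin":-6,"fingers":0.5},{"delta_pos":[-1.8,-2.0,0],"spin":-6,"fingers":0.5},{"delta_pos":[-1.8,-2.0,0],"spin":-6,"fingers":0.5},{"delta_pos":[-1.5,-2.0,0],"spin":-6,"fingers":0.5},{"delta_pos":[-1.5,-2.0,0],"spin":-6,"fingers":0.5},{"delta_pos":[-1.0,-2.0,0],"spin":-6,"fingers":0.5},{"delta_pos":[-1.0,-2.0,0],"spin":-6,"fingers":0.5}])

```text
t: 20.22
tool_pos: [0.4736, 0.0356, 0.1687]
tcp_rot: [0.941, 0.337, 0.0, 0.0]
wrist_force: [0.8, -0.7, -1.1]
width: 0.65
grip_force: 42.8
```

Emit:
apply_moves(increments=[{"delta_pos":[-1.0,-2.0,0],"spin":-6,"fingers":0.5},{"delta_pos":[-1.0,-2.0,0],"spin":-6,"fingers":0.5},{"delta_pos":[0,-2.0,0],"spin":-6,"fingers":0.5},{"delta_pos":[0,-2.0,0],"spin":-6,"fingers":0.5},{"delta_pos":[0,-2.0,0],"spin":-6,"fingers":0.5},{"delta_pos":[0,-2.0,0],"spin":-6,"fingers":0.5},{"delta_pos":[0,-1.2,0],"spin":-6,"fingers":0.5},{"delta_pos":[0,0,0],"spin":-2,"fingers":0.5}])

```text
t: 20.88
tool_pos: [0.4544, -0.0985, 0.1686]
tcp_rot: [0.999, -0.042, 0.0, 0.001]
wrist_force: [0.6, -0.3, -1.3]
width: 0.657
grip_force: 42.8
```

Emit:
apply_moves(increments=[{"delta_pos":[0,0,0],"spin":0,"fingers":0.5},{"delta_pos":[0,0,0],"spin":0,"fingers":0.5}])

```text
t: 21.05
tool_pos: [0.4546, -0.0952, 0.1685]
tcp_rot: [0.999, -0.037, 0.0, -0.0]
wrist_force: [0.3, -0.0, -1.3]
width: 0.655
grip_force: 42.8
```

Emit:
apply_moves(increments=[{"delta_pos":[0,-0.1,-3.5],"spin":0,"fingers":0.5},{"delta_pos":[0,0,-3.5],"spin":0,"fingers":0.5},{"delta_pos":[0,0,-3.0],"spin":0,"fingers":0.5},{"delta_pos":[0,0,-2.0],"spin":0,"fingers":0.5},{"delta_pos":[0,0,-1.0],"spin":0,"fingers":0.5},{"delta_pos":[0,0,0],"spin":0,"fingers":0.5},{"delta_pos":[0,0,0],"spin":0,"fingers":0.5}])

```text
t: 21.63
tool_pos: [0.4551, -0.0961, 0.0383]
tcp_rot: [0.999, -0.037, 0.0, -0.0]
wrist_force: [0.3, 1.1, -0.2]
width: 0.654
grip_force: 42.7
```

Run:
```python
from m import *
im2,_=snap('scene','s8')
cv2.imwrite('pics/v8.png',cv2.resize(im2[190:310,340:470],None,fx=4.5,fy=4.5,interpolation=2)[:,:,::-1])
s=get_obs();print(s['tool_pos'],s['tcp_rot'].round(4))
```

```text
[ 0.45568382 -0.09639449  0.03895173] [ 9.993e-01 -3.720e-02  9.000e-04  0.000e+00]
```

View pics/v8.png

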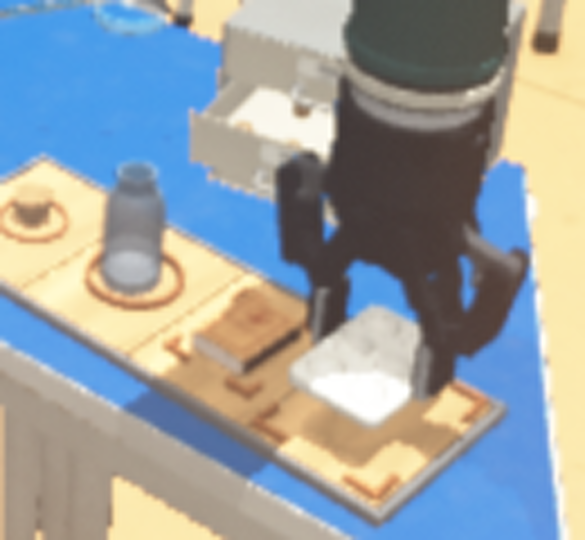

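The plate is held at (365,365) over its pocket and roughly level. I'll lower it gently.

Emit:
apply_moves(increments=[{"delta_pos":[-0.1,0,-1.0],"spin":0,"fingers":0.5},{"delta_pos":[0,0,-1.0],"spin":0,"fingers":0.5},{"delta_pos":[0,0,-0.6],"spin":0,"fingers":0.5},{"delta_pos":[0,0,-0.3],"spin":0,"fingers":0.5},{"delta_pos":[0,0,-0.1],"spin":0,"fingers":0.5},{"delta_pos":[0,0,-0.1],"spin":0,"fingers":0.5},{"delta_pos":[0,0,0],"spin":0,"fingers":0.5},{"delta_pos":[0,0,0],"spin":0,"fingers":0.5}])

```text
t: 22.35
tool_pos: [0.454, -0.0967, 0.0071]
tcp_rot: [0.999, -0.038, 0.0, 0.0]
wrist_force: [-0.5, 0.2, -1.1]
width: 0.649
grip_force: 42.8
```

Emit:
apply_moves(increments=[{"delta_pos":[0,0,-0.1],"spin":0,"fingers":0.5},{"delta_pos":[0,0,0],"spin":0,"fingers":0.5},{"delta_pos":[0,0,-0.05],"spin":0,"fingers":0.5},{"delta_pos":[0,0,0],"spin":0,"fingers":0.5},{"delta_pos":[0,0,0],"spin":0,"fingers":0.5}])

```text
t: 22.77
tool_pos: [0.454, -0.0967, 0.0068]
tcp_rot: [0.999, -0.038, 0.0, 0.001]
wrist_force: [-4.3, 1.4, 16.6]
width: 0.653
grip_force: 44.6
```

Contact with the floor shows in the wrist force, so I'll release, rise, and look.

Emit:
apply_moves(increments=[{"delta_pos":[0,0,0.05],"spin":0,"fingers":0.66},{"delta_pos":[0,0,0],"spin":0,"fingers":0.72},{"delta_pos":[0,0,0],"spin":0,"fingers":0.78},{"delta_pos":[0,0,0],"spin":0,"fingers":0.78},{"delta_pos":[0,0,1.0],"spin":0,"fingers":0.78},{"delta_pos":[0,0,3.0],"spin":0,"fingers":0.78},{"delta_pos":[0,0,4.0],"spin":0,"fingers":0.78},{"delta_pos":[0,0,4.0],"spin":0,"fingers":0.78}])

```text
t: 23.43
tool_pos: [0.4527, -0.0961, 0.127]
tcp_rot: [0.999, -0.037, -0.001, -0.001]
wrist_force: [2.0, -0.3, 0.5]
width: 0.781
grip_force: 0.0
```

Emit:
apply_moves(increments=[{"delta_pos":[0,-2,4],"spin":0,"fingers":0.78},{"delta_pos":[0,-4,1],"spin":0,"fingers":0.78},{"delta_pos":[0,-4,0],"spin":0,"fingers":0.78},{"delta_pos":[0,-4,0],"spin":0,"fingers":0.78},{"delta_pos":[0,-4,0],"spin":0,"fingers":0.78},{"delta_pos":[0,-4,0],"spin":0,"fingers":0.78},{"delta_pos":[0,-4,0],"spin":0,"fingers":0.78},{"delta_pos":[0,-4,0],"spin":0,"fingers":0.78}])

```text
t: 24.1
tool_pos: [0.4531, -0.3972, 0.1739]
tcp_rot: [0.999, -0.038, 0.0, 0.0]
wrist_force: [1.3, -0.6, -0.1]
width: 0.776
grip_force: 0.0
```

Emit:
apply_moves(increments=[{"delta_pos":[0,0,0],"spin":0,"fingers":0.78},{"delta_pos":[0,0,0],"spin":0,"fingers":0.78},{"delta_pos":[0,0,0],"spin":0,"fingers":0.78}])

```text
t: 24.35
tool_pos: [0.4536, -0.3944, 0.1732]
tcp_rot: [0.999, -0.038, -0.0, -0.001]
wrist_force: [-0.4, 0.4, -0.4]
width: 0.783
grip_force: 0.0
```

Run:
```python
from m import *
im,d=snap('top','top9');im2,_=snap('scene','s9')
a=cv2.resize(im[150:260,260:480],None,fx=3.5,fy=3.5,interpolation=2);b=cv2.resize(im2[200:265+40,320:470],None,fx=1.9,fy=1.9,interpolation=2)
o=np.zeros((590,800,3),np.uint8);o[:a.shape[0],:a.shape[1]]=a;o[386:386+b.shape[0],:b.shape[1]]=b;cv2.imwrite('pics/v9.png',o[:,:,::-1])
f=im.astype(int);m=np.zeros(d.shape,np.uint8);s=np.s_[205:252,440:474];m[s]=f[s].min(2)>190
c=max(cv2.findContours(m,0,2)[0],key=len);print(cv2.minAreaRect(np.array([ray('top',*q,.019)[:2]*1000 for q in c[:,0]],np.float32)))
s=get_obs();print(s['tool_pos'],s['t'])
```

```text
((451.99481201171875, -92.88134002685547), (54.40835952758789, 81.45359802246094), 84.85919952392578)
[ 0.45418094 -0.39346005  0.1734301 ] 24.45
```

View pics/v9.png

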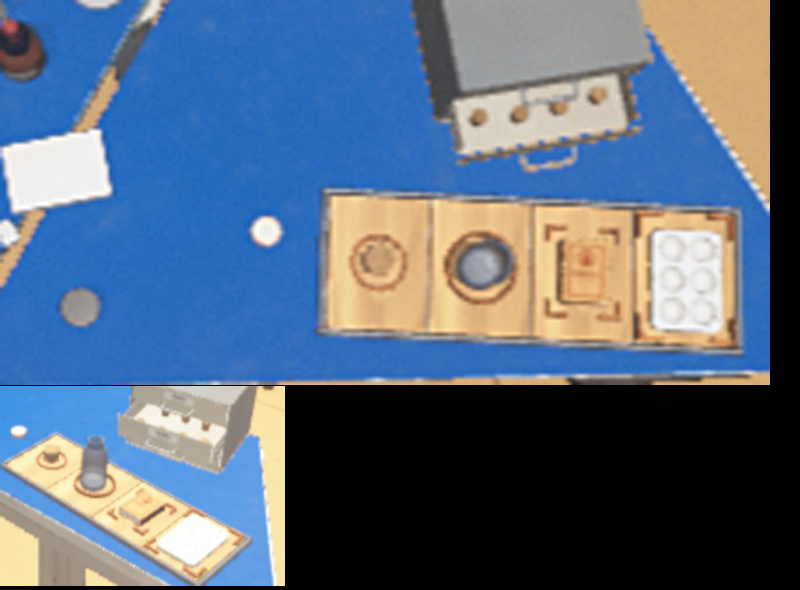

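All four lie centred in their pockets: stopper (378,261), bottle (482,265), matchbox (583,270) and plate (687,280). The tile (57,170) and bung (81,307) are where they were.

```bash
python3 -c "
from bench import *
print(job_done())"
```

```text
the job is handed in; nothing more can be done
None
```

I packed the spot plate, matchbox, grey bottle and cork stopper into their own pockets and handed the job in at about 24.5 s. In the last pictures all four sat centred, with the plain tile and bung where they started; the hand-in gave back no verdict.

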